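Clamp the deep-well plate on the plate shaker

ROBOT

A 7-joint arm with a two-finger parallel gripper is mounted at the origin on the work surface. World frame = base frame: x ahead of the robot, y to its left, z up, the work surface at z = 0. Lengths are in m, angles in rad, forces in N, time in s.
With the tool pointing down it reaches from about 0.4 to 0.85 m from the base axis. Payload 10.4 kg.
Tool frame: the origin (TCP) lies at the very end of the fingers, on their centre line; the grasp point (between the pads) lies 19 mm behind it (grasp_offset is the distance from the TCP to the grasp point, in m); z points along the fingers, y is the line along which they close (so a half turn about z gives the same grasp; the last joint's range is limited). The gripper opens to 85 mm and grips with 20 to 120 N. Pads are 22 mm wide; open, the fingers measure 114 mm over their backs; the gripper's body (76 mm by 85 mm) begins 54 mm behind the grasp point. The pads swing forward as they close: fully open they stand 13 mm farther back than shut.
Start: joints at [-1.344, 0.332, -0.065, 1.46, 0.022, 1.35, -0.088], TCP at [0.154, 0.606, 0.231] pointing down, gripper open.
Joint ranges: [-2.6, 2.6], [-0.5, 2.12], [-1.47, 1.34], [0.16, 2.42], [-1.27, 4.41], [0.06, 2.06], [-2.6, 2.6]. Speed limits (rad/s): [2.22, 2.22, 2.79, 2.79, 3.14, 3.14, 3.14].

INTERFACE

Orientations are given as a unit quaternion [x, y, z, w].
In Python, from workcell import * gives the robot as it stands.
- The arm moves only by the tool jog_arm, never from a script. Its argument "plan" is a list of rows, each a list of 3 entries, a list of its own where there are three numbers: the turn, a rotation vector about the tool's x, y, z in rad, then the shift along the tool's x, y, z in m, then the finger opening in m, from 0 to 0.0854. A call has 1 to 8 rows; each row is the pose to reach, as a shift and turn from the pose commanded when the call began, along the tool's axes at that moment; what a row does not reach only later rows make up. A row lasts 1/12 s, in which the tool goes at most 41.7 mm and 7.16 degrees, less where a joint would pass 70% of its speed; a pose out of reach is approached as far as the arm can. A call with a gripper value outside its range is refused whole. The fingers move at their own pace and stop on an object; "force" is the grip in N (left out, the last holds). Time passes only in rows, so rows that repeat a pose let the fingers close. It gives the time, the measured TCP pose, the force, the opening and the grip force at its end, in the units of the state.
- get_obs(): the state, without advancing time (a new reading comes with each control period).
- camera(name): name is "side" or "top" or "wrist"; returns a dict with "img" (480x640x3 uint8, red, green, blue), "mtx" (3x3 intrinsics, pixels), "k1" (the pictures are not rectified: a ray, as slopes to the right and down, at radius r is drawn at 1 + k1 r^2 times it, then the intrinsics apply), "extrinsics" (4x4, takes a point from camera to world coordinates). Camera axes: x right, y down, z forward; pixel columns grow to the right and rows downward; lengths in m; the calibration is good to about 2 mm. A picture is of the moment at which its call begins. There is no depth.
- hand_in(): hands the job in; it is judged then, once.
The state is a dict: "clock": time; "joint_pos": joint angles; "joint_velocities": joint speeds; "tau": joint torques, N m; "position": TCP position; "ee_rot": TCP orientation; "ft_force": force on the tool from outside, world axes, zero at the start; "torque": the same for the moment, N m; "grip_width": opening from 0.0 (shut) to 1.0 (fully open); "grasp_force": force on a finger pad.
Only numpy, scipy, OpenCV 4.12 (cv2) and the standard library are available. Lean on these libraries where they do the work, as an engineer would, in place of code of your own. Each camera call takes 0.05 s, during which the arm holds its last target. There are 200 camera calls.

TASK

Clamp the sealed deep-well plate on the shaker, ready for its run: with a finger, push the clamp strap round over the plate until it meets its stop, then push the cam lever fully down so that the strap's foot presses on the plate, and come clear. Pick nothing up, keep the plate seated in its corner locators, and leave everything else on the bench where it stands.

Things in the scene. Friction and masses are not known exactly. Their poses are not given: they have to be found in the camera images.
- shaker: the plate shaker: cream housing about 275 x 210 mm and 76 mm high with its control panel on the front, and an aluminium platform 186 x 196 mm on top whose upper face is 92 mm above the bench. It does not move. Origin at the bench surface below the platform's centre; x points to its back (the panel is at -x), y to its left, z up. The clamp post stands on the platform 60 mm to the left (+y) of the centre, the plate's place is centred 22 mm to the right (-y).
- cam_pivot (a point): the cam lever's pivot on top of the clamp post, on the vertical axis about which strap and lever swing together; 181.5 mm above the bench. Its axes swing with the strap: x is level and points along the strap from post to free end (so the lever points to -x), z up. The strap closes counter-clockwise seen from above, that is, its free end moves towards this point's +y. The top of post and cam rises to about 200 mm above the bench.
- strap_end (a point): point in the middle of the steel strap (bar 24 mm wide, 8 mm thick) straight above its foot, 82 mm out from the post axis; the bar ends 15 mm farther out. Axes as for cam_pivot. About 160 mm above the bench with the lever up (154 mm clamped). A 10 mm radius rubber foot on a 4 mm radius spindle hangs under this point, its face 18 mm below it; a lock nut and spindle end stand 20 mm up from it.
- foot_face (a point): centre of the underside of the strap's rubber foot (radius 10 mm), which is sprung (2.5 N per mm). With the lever up it passes about 2.5 to 4 mm above the plate; clamped it presses on it with about 6 N.
- lever_grip (a point): point on the centre line of the lever's black round grip (8 mm radius), 78 mm out from cam_pivot; the lever ends 18 mm farther out, the round grip begins 22 mm nearer the pivot and before it the lever is a fork 26 mm wide and 12 mm thick.
- strap_swivel (a joint): swing of the strap about its post, rad: 0 = straight over the middle of the plate, against the stop pin (8 mm thick, 166 mm above the bench, on the platform between post and plate); 1.95 = farthest open; starts at 1.1 to 1.8, where the strap points more or less to the shaker's front. Stiff by friction (about 2 N at strap_end); it stays where it is left.
- cam_lever (a joint): angle of the cam lever above level, rad: 0 = fully down (level, stop), starts at 1.15 to 1.45 (nearly upright, leaning away from the strap). It goes down in the upright plane through the strap, away from the strap's free end, and takes 4 to 5 N at the grip; it stays where it is left. As it goes down the cam lowers the strap by 5 to 7 mm.
- plate: the plate to be clamped: white deep-well plate 128 (x) x 86 (y) mm, 46.5 mm high with its grey sealing mat, standing loose on the shaker's platform between four 10 mm high corner locators with 2 mm play; origin at the centre of its underside, 92 mm above the bench, its top is 138.5 mm above the bench.
- tube_rack: bystander: blue rack, 186 (x) x 66 mm, 70 mm high, 114 mm with its red-capped tubes; origin under its centre
- bucket: bystander: open black centrifuge bucket, 72 mm across, 105 mm high; origin under its centre
- dome_cap: bystander: clear domed bucket cap, 72 mm across, 36 mm high; origin under its centre
- reagent_bottle: bystander: amber bottle 56 mm across, 100 mm high; origin under its centre
- pipette: bystander: pipette lying flat, 230 mm long (x), up to 36 mm high; origin under its middle
- spare_plate: bystander: open deep-well plate without mat, 128 (x) x 86 mm, 44 mm high, on the bench to the right of the shaker; origin under its centre

How it is judged:
By the outcome, as a careful person would: the job done as asked, in the order asked, and still so for the second after the job is handed in, with the robot touching nothing.
It also fails if it takes over 51 s, if anything falls off the work surface, if the arm or the gripper's body presses on something with over 40 N, if the wrist force passes 120 N, or if a joint passes its speed limit or range.

## Working session

There is one attempt and no reset: what is moved stays moved. The work goes in short steps, Python scripts to look and compute and a tool call to move; the robot and the scene stay as the last step left them, time stands still between calls to the robot, and variables do not carry over. Pictures are saved under pics/ and viewed, at most 10 in all, crops included, and the job is handed in when it is done.

Besides the shell and the picture viewer there is one more tool, called after ">>>" as a command line: name --argument value ..., lists and objects as JSON in quotes. jog_arm: Moves the arm, as the interface text tells. Its arguments: {"type":"object","properties":{"plan":{"type":"array"},"force":{"type":"number"}},"required":["plan"]}

```bash
ls; mkdir -p pics
python3 - <<'E'
from workcell import *
import cv2,numpy as np
for n in ("top","side"):
    c=camera(n); cv2.imwrite(f"pics/{n}0.png",c["img"][:,:,::-1]); np.savez(f"{n}0.npz",**c)
    print(n,c["mtx"].tolist(),c["k1"],np.round(c["extrinsics"],3).tolist())
o=get_obs(); print(o)
E
```

```text
pics
top [[460.50323003738185, 0.0, 319.23155799758734], [0.0, 460.50323003738185, 233.73677864055645], [0.0, 0.0, 1.0]] -0.06188496483896012 [[-0.103, -0.967, 0.233, 0.382], [-0.995, 0.101, -0.018, 0.008], [-0.006, -0.233, -0.972, 0.925], [0.0, 0.0, 0.0, 1.0]]
side [[599.736830961971, 0.0, 316.80351108189467], [0.0, 599.736830961971, 236.74504529386274], [0.0, 0.0, 1.0]] -0.07175167940059797 [[0.934, -0.195, 0.299, 0.184], [-0.357, -0.479, 0.802, -0.957], [-0.013, -0.856, -0.517, 0.76], [0.0, 0.0, 0.0, 1.0]]
{'clock': 0.1, 'joint_pos': array([-1.34362514,  0.33281308, -0.06471924,  1.46084679,  0.02162722,
        1.3498919 , -0.08848477]), 'joint_velocities': array([ 5.50448448e-05, -2.82997842e-03, -2.97381785e-04, -1.22650748e-03,
        9.75827105e-04, -1.63841027e-04,  5.30425992e-04]), 'tau': array([ 2.12259823e-03, -6.26745629e+01,  4.93028015e-02, -3.92422163e+01,
        1.63284643e-02,  7.09727567e-03, -5.52583822e-05]), 'position': array([0.15440782, 0.60528717, 0.23059783]), 'ee_rot': array([ 1.24532226e-01,  9.92215363e-01, -6.29986247e-04, -4.05324469e-05]), 'ft_force': array([-0.17322544,  0.24161284,  0.07602865]), 'torque': array([-0.02928718,  0.08980189,  0.02015977]), 'grasp_force': 0.0, 'grip_width': 1.001175995607663}
```

View pics/top0.png

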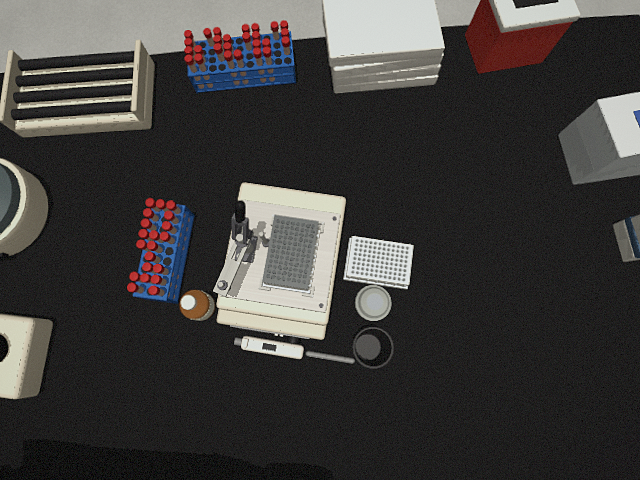

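View pics/side0.png

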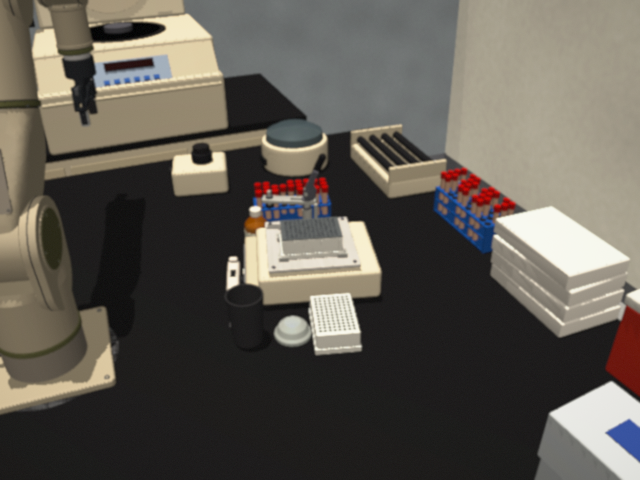

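The top view shows the shaker at about px (280,262) with its front towards the robot. The clamp post is at about (245,240), the strap points to the front-left and ends near (222,288), and the lever is upright near (239,210). I'll enlarge that area.

Run:
```python
import cv2
a=cv2.imread("pics/top0.png")[175:345,195:360]; a=cv2.resize(a,None,fx=3.5,fy=3.5,interpolation=cv2.INTER_CUBIC)
cv2.imwrite("pics/topc.png",a)
a=cv2.imread("pics/side0.png")[140:310,225:390]; a=cv2.resize(a,None,fx=3.5,fy=3.5,interpolation=cv2.INTER_CUBIC)
cv2.imwrite("pics/sidec.png",a)
```

```text
(no output)
```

View pics/topc.png

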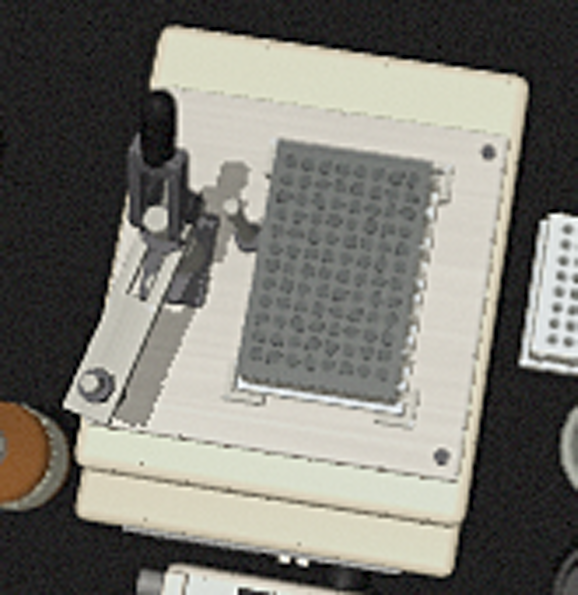

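View pics/sidec.png

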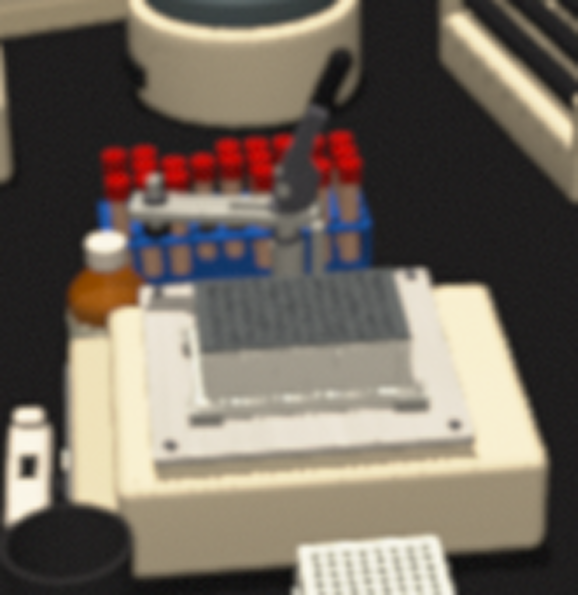

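The top crop shows the plate mat corners at (277,138), (433,163), (405,400) and (240,376). The strap nut is at (95,383), the post top at (156,218), the lever tip at (158,97) and the stop pin at (232,205). In the side crop the nut is at (154,180), the pivot at about (290,190) and the lever tip at (342,58).

```bash
cat > h.py <<'E'
import numpy as np,cv2
def ray(c,px):
    D=np.array([c["k1"],0,0,0,0],float)
    n=cv2.undistortPoints(np.array([[px]],float),c["mtx"],D)[0,0]
    E=c["extrinsics"]; return E[:3,3],E[:3,:3]@np.array([n[0],n[1],1])
def atz(c,px,z):
    p,d=ray(c,px); return p+d*(z-p[2])/d[2]
def tri(c1,p1,c2,p2):
    a,u=ray(c1,p1);b,v=ray(c2,p2)
    s=np.linalg.lstsq(np.c_[u,-v],b-a,rcond=None)[0]
    A=a+u*s[0];B=b+v*s[1];return (A+B)/2,np.linalg.norm(A-B)
def proj(c,P):
    E=np.linalg.inv(c["extrinsics"]);D=np.array([c["k1"],0,0,0,0],float)
    return cv2.projectPoints(np.array([P],float),cv2.Rodrigues(E[:3,:3])[0],E[:3,3],c["mtx"],D)[0][0,0]
E
python3 - <<'E'
from h import *
np.set_printoptions(precision=4,suppress=True)
t=dict(np.load("top0.npz"));s=dict(np.load("side0.npz"))
T=lambda x,y:(195+(x+.5)/3.5-.5,175+(y+.5)/3.5-.5); S=lambda x,y:(225+(x+.5)/3.5-.5,140+(y+.5)/3.5-.5)
q=[atz(t,T(*p),.1385) for p in [(277,138),(433,163),(405,400),(240,376)]]
bl,br,fr,fl=q;ctr=sum(q)/4
x=(bl+br-fl-fr)/2;y=(bl+fl-br-fr)/2
print("plate",ctr,np.linalg.norm(x),np.linalg.norm(y),np.arctan2(x[1],x[0]),np.arctan2(-y[0],y[1]))
th=np.arctan2(x[1],x[0])
sc=[atz(t,T(*p),.092) for p in [(488,152),(441,457)]];d=sc[0]-sc[1];th2=np.arctan2(d[1],d[0]);print("screws",sc,th2)
ph=th2;R=np.array([[np.cos(ph),-np.sin(ph)],[np.sin(ph),np.cos(ph)]])
sh=ctr[:2]+R@[0,.022];post=ctr[:2]+R@[0,.082];print("shaker",sh,"post",post)
nut=atz(t,T(95,383),.18);print("nut",nut,np.linalg.norm(nut[:2]-post),"screw ctr rel",R.T@(sum(sc)[:2]/2-sh))
d=nut[:2]-post; print("strap dir",np.arctan2(d[1],d[0]),"swivel",-(np.arctan2(d[1],d[0])-(ph-np.pi/2)))
print("nut tri",tri(t,T(95,383),s,S(154,178)))
print("post z.2",atz(t,T(156,218),.195))
print("tip tri",tri(t,T(158,97),s,S(343,60)), tri(t,T(156,218),s,S(290,185)))
E
```

```text
plate [0.5443 0.0445 0.1385] 0.12142328570962986 0.08111761089787048 -0.2227787638705769 -0.2578137870207418
screws [array([ 0.6083, -0.0385,  0.092 ]), array([0.4495, 0.0033, 0.092 ])] -0.257517779834054
shaker [0.5499 0.0658] post [0.5652 0.1238]
nut [0.4927 0.1605 0.18  ] 0.08124583669642801 screw ctr rel [ 0.0009 -0.086 ]
strap dir 2.6726610197334844 swivel -4.500975126362435
nut tri (array([0.4924, 0.1605, 0.1803]), np.float64(0.0003934515225099135))
post z.2 [0.5647 0.1247 0.195 ]
tip tri (array([0.5998, 0.1102, 0.2615]), np.float64(0.0035571191106959347)) (array([0.5693, 0.1278, 0.1759]), np.float64(0.0003566798670629673))
```

```bash
cat >> h.py <<'E'
from scipy.spatial.transform import Rotation as Ro
PH=-0.2575; post=np.array([.565,.124]); RS=np.array([[np.cos(PH),-np.sin(PH)],[np.sin(PH),np.cos(PH)]])
def w(ps,z): return np.r_[post+RS@np.array(ps),z]      # shaker-axes offset from post -> world
def fin(phi,r=.072,gap=0,hx=.011,hy=.0145,z=.149):
    d=np.array([-np.sin(phi),-np.cos(phi)]);n=np.array([np.cos(phi),-np.sin(phi)])
    return w(r*d-n*(.012+gap+hx*abs(n[0])+hy*abs(n[1])),z)
def rel(o,P): return Ro.from_quat(o["ee_rot"]).inv().apply(P-o["position"])
E
python3 - <<'E'
from workcell import *
from h import *
np.set_printoptions(precision=4,suppress=True)
o=get_obs();print(o["position"])
for n,P in [("above",fin(1.8,gap=.02,z=.215)),("start",fin(1.8,gap=.02))]: print(n,P,rel(o,P))
print("relative to start:")
for p in np.arange(1.8,-.11,-.1): print(round(p,2),rel(o,fin(p))-rel(o,fin(1.8,gap=.02)))
E
```

```text
[0.1544 0.6053 0.2306]
above [0.5241 0.2006 0.215 ] [-0.4582 -0.3007  0.016 ]
start [0.5241 0.2006 0.149 ] [-0.4582 -0.3006  0.082 ]
relative to start:
1.8 [ 0.0047 -0.0194  0.    ]
1.7 [ 0.009  -0.0268  0.    ]
1.6 [ 0.0124 -0.0347  0.    ]
1.5 [ 0.015  -0.0415  0.0001]
1.4 [ 0.017  -0.0481  0.0001]
1.3 [ 0.0185 -0.055   0.0001]
1.2 [ 0.0192 -0.0622  0.0001]
1.1 [ 0.0192 -0.0696  0.0001]
1.0 [ 0.0184 -0.0771  0.0001]
0.9 [ 0.0168 -0.0847  0.0001]
0.8 [ 0.0142 -0.0922  0.0001]
0.7 [ 0.0108 -0.0995  0.0001]
0.6 [ 0.0066 -0.1066  0.0001]
0.5 [ 0.0014 -0.1132  0.0001]
0.4 [-0.0045 -0.1192  0.0002]
0.3 [-0.0112 -0.1247  0.0002]
0.2 [-0.0186 -0.1293  0.0002]
0.1 [-0.0266 -0.1331  0.0002]
-0.0 [-0.035  -0.136   0.0002]
-0.1 [-0.0409 -0.1381  0.0002]
```

>>> jog_arm --plan '[[[0, 0, 0], [-0.458, -0.301, 0.01], 0], [[0, 0, 0], [-0.458, -0.301, 0.01], 0], [[0, 0, 0], [-0.458, -0.301, 0.01], 0], [[0, 0, 0], [-0.458, -0.301, 0.01], 0], [[0, 0, 0], [-0.458, -0.301, 0.01], 0], [[0, 0, 0], [-0.458, -0.301, 0.01], 0], [[0, 0, 0], [-0.458, -0.301, 0.01], 0], [[0, 0, 0], [-0.458, -0.301, 0.01], 0]]'

```text
clock: 0.77
position: [0.38, 0.3575, 0.2251]
ee_rot: [0.125, 0.992, 0.0, -0.0]
ft_force: [1.3, 0.5, -0.7]
grip_width: -0.001
grasp_force: 0.0
```

>>> jog_arm --plan '[[[0, 0, 0], [-0.17, -0.112, 0.01], 0], [[0, 0, 0], [-0.17, -0.112, 0.01], 0], [[0, 0, 0], [-0.17, -0.112, 0.01], 0], [[0, 0, 0], [-0.17, -0.112, 0.01], 0], [[0, 0, 0], [-0.17, -0.112, 0.01], 0], [[0, 0, 0], [-0.17, -0.112, 0.01], 0], [[0, 0, 0], [-0.17, -0.112, 0.01], 0]]'

```text
clock: 1.35
position: [0.5172, 0.2064, 0.2147]
ee_rot: [0.127, 0.992, -0.001, -0.0]
ft_force: [0.4, 0.8, -0.5]
grip_width: -0.0
grasp_force: 0.0
```

Run:
```python
from workcell import *
from h import *
np.set_printoptions(precision=4,suppress=True)
o=get_obs();print(o["position"],o["ft_force"],rel(o,fin(1.8,gap=.02)))
c=camera("wrist");cv2.imwrite("pics/w1.png",c["img"][:,:,::-1])
c=camera("top");np.savez("top1.npz",**c);a=c["img"][150:360,160:370,::-1];cv2.imwrite("pics/top1.png",cv2.resize(a,None,fx=2.8,fy=2.8,interpolation=cv2.INTER_CUBIC))
```

```text
[0.5172 0.2064 0.2147] [ 0.3819  0.8426 -0.527 ] [-0.0082 -0.0037  0.0657]
```

View pics/w1.png

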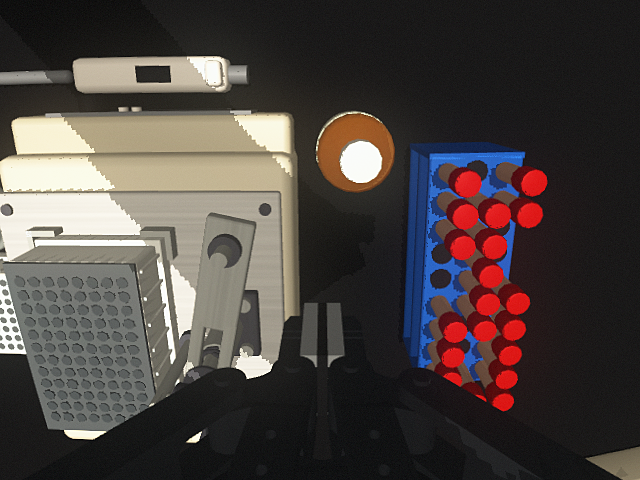

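The wrist view shows the shut fingertips at about (322,305). They are left of the strap (nut at 222,250) and clear of the rack and bottle. I'll lower beside the strap.

>>> jog_arm --plan '[[[0, 0, 0], [-0.004, -0.002, 0.035], 0], [[0, 0, 0], [-0.005, -0.002, 0.064], 0], [[0, 0, 0], [-0.005, -0.002, 0.064], 0], [[0, 0, 0], [-0.005, -0.002, 0.064], 0]]'

```text
clock: 1.78
position: [0.519, 0.2066, 0.1506]
ee_rot: [0.124, 0.992, -0.001, -0.001]
ft_force: [0.4, -0.3, 1.1]
grip_width: 0.001
grasp_force: 0.0
```

Run:
```python
from workcell import *
from h import *
np.set_printoptions(precision=4,suppress=True)
o=get_obs();print(o["position"],o["ft_force"])
for p in np.arange(1.8,-.11,-.1): print(round(p,2),rel(o,fin(p)))
```

```text
[0.519  0.2066 0.1506] [ 0.3778 -0.2513  1.0534]
1.8 [-0.0017 -0.024   0.0017]
1.7 [ 0.0026 -0.0313  0.0017]
1.6 [ 0.006  -0.0392  0.0017]
1.5 [ 0.0087 -0.046   0.0017]
1.4 [ 0.0107 -0.0526  0.0018]
1.3 [ 0.0122 -0.0595  0.0018]
1.2 [ 0.0129 -0.0666  0.0018]
1.1 [ 0.0129 -0.0741  0.0018]
1.0 [ 0.0121 -0.0816  0.0018]
0.9 [ 0.0105 -0.0892  0.0018]
0.8 [ 0.008  -0.0967  0.0018]
0.7 [ 0.0046 -0.104   0.0018]
0.6 [ 0.0004 -0.1111  0.0018]
0.5 [-0.0048 -0.1177  0.0018]
0.4 [-0.0107 -0.1238  0.0018]
0.3 [-0.0174 -0.1292  0.0018]
0.2 [-0.0248 -0.1339  0.0018]
0.1 [-0.0327 -0.1377  0.0018]
-0.0 [-0.0411 -0.1406  0.0018]
-0.1 [-0.047  -0.1427  0.0018]
```

>>> jog_arm --plan '[[[0, 0, 0], [0, -0.016, 0.001], 0], [[0, 0, 0], [0.001, -0.025, 0.001], 0], [[0, 0, 0], [0.003, -0.032, 0.001], 0], [[0, 0, 0], [0.006, -0.039, 0.001], 0], [[0, 0, 0], [0.009, -0.046, 0.001], 0], [[0, 0, 0], [0.011, -0.053, 0.001], 0], [[0, 0, 0], [0.012, -0.06, 0.001], 0], [[0, 0, 0], [0.013, -0.067, 0.001], 0]]'

```text
clock: 2.45
position: [0.491, 0.1437, 0.1504]
ee_rot: [0.124, 0.992, 0.0, 0.0]
ft_force: [2.0, 2.1, 0.5]
grip_width: -0.0
grasp_force: 1.1
```

Run:
```python
from workcell import *
from h import *
np.set_printoptions(precision=4,suppress=True)
o=get_obs();print(o["position"],o["ft_force"])
for p in np.arange(1.3,-.11,-.1): print(round(p,2),rel(o,fin(p)))
```

```text
[0.491  0.1437 0.1504] [1.9723 2.1308 0.4526]
1.3 [0.0005 0.0084 0.0014]
1.2 [0.0012 0.0012 0.0014]
1.1 [ 0.0012 -0.0062  0.0014]
1.0 [ 0.0004 -0.0137  0.0014]
0.9 [-0.0012 -0.0213  0.0014]
0.8 [-0.0037 -0.0288  0.0014]
0.7 [-0.0071 -0.0362  0.0014]
0.6 [-0.0114 -0.0432  0.0014]
0.5 [-0.0166 -0.0498  0.0014]
0.4 [-0.0225 -0.0559  0.0014]
0.3 [-0.0292 -0.0613  0.0014]
0.2 [-0.0366 -0.066   0.0014]
0.1 [-0.0446 -0.0698  0.0014]
-0.0 [-0.053  -0.0726  0.0014]
-0.1 [-0.0589 -0.0748  0.0014]
```

Contact at about 2.9 N, as expected for the strap's friction. I'll continue the sweep.

>>> jog_arm --plan '[[[0, 0, 0], [0.001, -0.007, 0.001], 0], [[0, 0, 0], [0, -0.014, 0.001], 0], [[0, 0, 0], [-0.001, -0.021, 0.001], 0], [[0, 0, 0], [-0.004, -0.029, 0.001], 0], [[0, 0, 0], [-0.007, -0.036, 0.001], 0], [[0, 0, 0], [-0.011, -0.043, 0.001], 0], [[0, 0, 0], [-0.017, -0.05, 0.001], 0], [[0, 0, 0], [-0.023, -0.056, 0.001], 0]]'

```text
clock: 3.12
position: [0.5, 0.083, 0.1491]
ee_rot: [0.125, 0.992, -0.0, -0.0]
ft_force: [-0.7, 2.2, -0.2]
grip_width: -0.001
grasp_force: 1.0
```

Run:
```python
from workcell import *
from h import *
np.set_printoptions(precision=4,suppress=True)
o=get_obs();print(o["position"],o["ft_force"])
for p in np.arange(.5,-.11,-.1): print(round(p,2),rel(o,fin(p)))
c=camera("top");a=c["img"][175:345,195:360,::-1];cv2.imwrite("pics/top2.png",cv2.resize(a,None,fx=3.5,fy=3.5,interpolation=cv2.INTER_CUBIC))
```

```text
[0.5    0.083  0.1491] [-0.6726  2.2434 -0.1994]
0.5 [0.0072 0.0067 0.0001]
0.4 [0.0012 0.0007 0.0001]
0.3 [-0.0055 -0.0048  0.0001]
0.2 [-0.0129 -0.0094  0.0001]
0.1 [-0.0208 -0.0132  0.0001]
0.0 [-0.0293 -0.0161  0.0001]
-0.1 [-0.0352 -0.0182  0.0001]
```

View pics/top2.png

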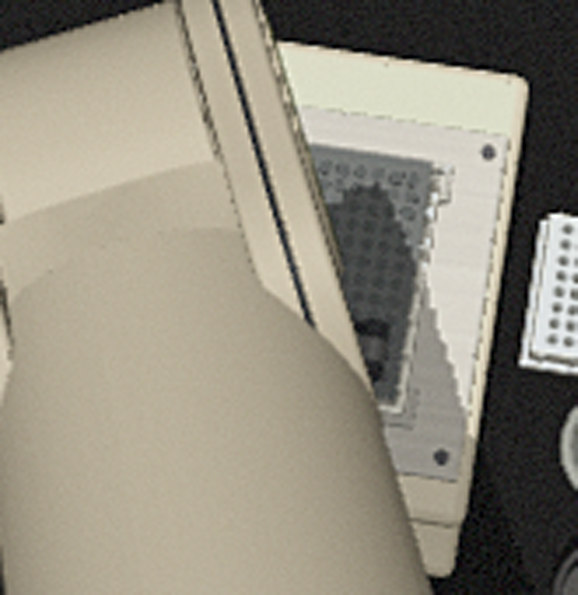

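The arm hides the clamp from the top camera, so I'll go on by force.

>>> jog_arm --plan '[[[0, 0, 0], [-0.006, -0.005, 0], 0], [[0, 0, 0], [-0.013, -0.009, 0], 0], [[0, 0, 0], [-0.018, -0.012, 0], 0], [[0, 0, 0], [-0.021, -0.013, 0], 0], [[0, 0, 0], [-0.023, -0.014, 0], 0], [[0, 0, 0], [-0.025, -0.015, 0], 0]]'

```text
clock: 3.67
position: [0.5204, 0.0633, 0.1491]
ee_rot: [0.125, 0.992, -0.0, -0.0]
ft_force: [-2.3, 2.1, -0.3]
grip_width: -0.001
grasp_force: 0.9
```

>>> jog_arm --plan '[[[0, 0, 0], [-0.002, 0, 0], 0], [[0, 0, 0], [-0.004, 0, 0], 0], [[0, 0, 0], [-0.004, 0, 0], 0]]'

```text
clock: 3.92
position: [0.5242, 0.0618, 0.1491]
ee_rot: [0.125, 0.992, -0.0, -0.0]
ft_force: [-2.3, 0.1, 0.2]
grip_width: -0.001
grasp_force: 0.8
```

>>> jog_arm --plan '[[[0, 0, 0], [-0.002, 0, 0], 0], [[0, 0, 0], [-0.003, 0, 0], 0], [[0, 0, 0], [-0.003, 0, 0], 0]]'

```text
clock: 4.17
position: [0.5265, 0.0614, 0.1489]
ee_rot: [0.125, 0.992, -0.0, -0.001]
ft_force: [-5.3, -1.8, 2.3]
grip_width: -0.0
grasp_force: 2.5
```

>>> jog_arm --plan '[[[0, 0, 0], [-0.002, 0, 0], 0], [[0, 0, 0], [-0.003, 0, 0], 0], [[0, 0, 0], [-0.003, 0, 0], 0]]'

```text
clock: 4.42
position: [0.5275, 0.061, 0.1485]
ee_rot: [0.124, 0.992, -0.0, -0.003]
ft_force: [-14.3, 0.3, 5.6]
grip_width: 0.001
grasp_force: 7.1
```

The stop is met (14 N). I'll back off, rise and look.

>>> jog_arm --plan '[[[0, 0, 0], [0.012, 0, 0], 0], [[0, 0, 0], [0.02, 0, -0.02], 0], [[0, 0, 0], [0.05, 0.02, -0.06], 0], [[0, 0, 0], [0.08, 0.05, -0.1], 0], [[0, 0, 0], [0.11, 0.08, -0.13], 0], [[0, 0, 0], [0.12, 0.11, -0.13], 0], [[0, 0, 0], [0.12, 0.14, -0.13], 0], [[0, 0, 0], [0.12, 0.14, -0.13], 0]]'

```text
clock: 5.08
position: [0.4472, 0.2337, 0.2814]
ee_rot: [0.121, 0.993, 0.003, 0.001]
ft_force: [-0.6, 0.6, -0.6]
grip_width: 0.0
grasp_force: 0.0
```

Run:
```python
from workcell import *
from h import *
o=get_obs();print(o["position"],o["ft_force"])
im=[]
for n,x,y in (("top",195,160),("side",225,130)):
    c=camera(n);np.savez(n+"3.npz",**c);im.append(cv2.resize(c["img"][y:y+150,x:x+130,::-1],None,fx=3,fy=3,interpolation=cv2.INTER_CUBIC))
cv2.imwrite("pics/both3.png",np.hstack(im))
```

```text
[0.44719036 0.23366434 0.28135192] [-0.59169032  0.5652285  -0.63702151]
```

View pics/both3.png

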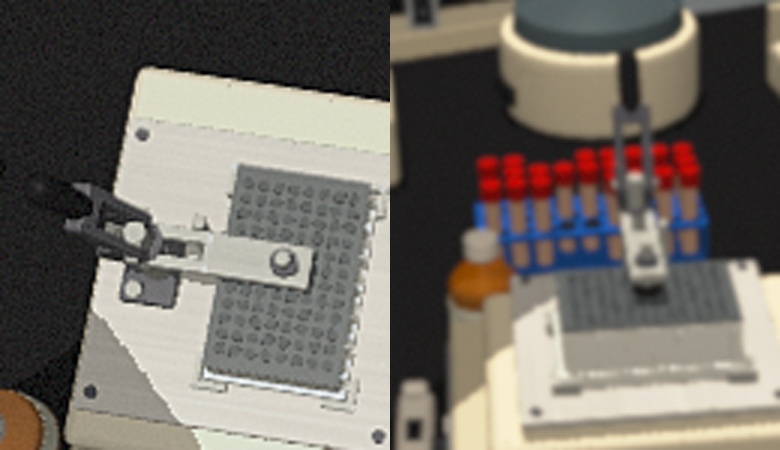

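The strap lies across the plate against its pin (pin at 200,222 in the left panel), and the plate is still in its locators. Top: nut at (285,260), lever tip at (40,187). Side: lever tip at (627,57). Next I'll measure the lever.

Run:
```python
from workcell import *
from h import *
np.set_printoptions(precision=4,suppress=True)
t=dict(np.load("top3.npz"));s=dict(np.load("side3.npz"))
T=lambda x,y:(195+(x+.5)/3-.5,160+(y+.5)/3-.5); S=lambda x,y:(225+(x-390+.5)/3-.5,130+(y+.5)/3-.5)
nut=atz(t,T(285,260),.18);d=nut[:2]-post;print("nut",nut,np.linalg.norm(d),"phi",PH-np.pi/2-np.arctan2(d[1],d[0]))
tip,e=tri(t,T(40,187),s,S(627,57));print("tip",tip,e)
q=RS.T@(tip[:2]-post);print("tip in shaker axes",q,"angle",np.arctan2(tip[2]-.1815,q[1]),np.hypot(q[1],tip[2]-.1815))
o=get_obs();print(o["position"])
for a in (1.25,1.35):print("proj tip",a,[proj(c,w([0,.096*np.cos(a)],.1815+.096*np.sin(a))) for c in (t,s)],T(40,187),S(627,57))
```

```text
nut [0.5438 0.0448 0.18  ] 0.0820122553394004 phi 0.0036470659265825933
tip [0.5745 0.1589 0.2644] 0.0011612905257601472
tip in shaker axes [0.0003 0.0362] angle 1.1594791971728657 0.09041988635228052
[0.4481 0.2293 0.2796]
proj tip 1.25 [array([210.4445, 221.7129]), array([303.9573, 146.0463])] (208.0, 222.0) (303.6666666666667, 148.66666666666666)
proj tip 1.35 [array([216.1558, 222.1845]), array([304.3217, 146.5958])] (208.0, 222.0) (303.6666666666667, 148.66666666666666)
```

```bash
cat >> h.py <<'E'
def lev(a,r=.078,hy=.011): 
    return w([0,r*np.cos(a)-.008*np.sin(a)-hy],.1815+r*np.sin(a)+.008*np.cos(a))
E
python3 - <<'E'
from workcell import *
from h import *
np.set_printoptions(precision=4,suppress=True)
o=get_obs()
print("high",rel(o,w([0,-.02],.305)),"start",rel(o,lev(1.45)), lev(1.45))
b=rel(o,lev(1.45))
for a in np.arange(1.4,-.06,-.1):print(round(a,2),rel(o,lev(a))-b)
E
```

```text
high [-0.1387 -0.0938 -0.0254] start [-0.1388 -0.0834  0.0198] [0.5626 0.1148 0.2599]
1.4 [-0.      0.0039  0.0002]
1.3 [-0.0001  0.0117  0.0011]
1.2 [-0.0002  0.0193  0.0028]
1.1 [-0.0003  0.0268  0.0053]
1.0 [-0.0004  0.0339  0.0085]
0.9 [-0.0005  0.0407  0.0124]
0.8 [-0.0006  0.0471  0.0169]
0.7 [-0.0006  0.053   0.0221]
0.6 [-0.0007  0.0584  0.0278]
0.5 [-0.0008  0.0631  0.0341]
0.4 [-0.0008  0.0672  0.0408]
0.3 [-0.0008  0.0706  0.0478]
0.2 [-0.0009  0.0733  0.0552]
0.1 [-0.0009  0.0753  0.0628]
-0.0 [-0.0009  0.0764  0.0705]
```

>>> jog_arm --plan '[[[0, 0, 0], [-0.01, -0.03, -0.025], 0], [[0, 0, 0], [-0.04, -0.06, -0.025], 0], [[0, 0, 0], [-0.07, -0.094, -0.025], 0], [[0, 0, 0], [-0.105, -0.094, -0.025], 0], [[0, 0, 0], [-0.138, -0.094, -0.025], 0], [[0, 0, 0], [-0.138, -0.094, -0.025], 0], [[0, 0, 0], [-0.138, -0.094, -0.025], 0]]'

```text
clock: 5.77
position: [0.5598, 0.0988, 0.3031]
ee_rot: [0.126, 0.992, -0.001, -0.0]
ft_force: [-0.4, 0.2, 0.1]
grip_width: -0.003
grasp_force: 0.0
```

Run:
```python
from workcell import *
from h import *
np.set_printoptions(precision=4,suppress=True)
o=get_obs();print(o["position"],o["ft_force"],o["ee_rot"],"start",rel(o,lev(1.45)))
```

```text
[0.5598 0.0988 0.3031] [-0.4275  0.2252  0.1016] [ 0.1264  0.992  -0.001  -0.0004] start [0.0013 0.0163 0.0431]
```

>>> jog_arm --plan '[[[0, 0, 0], [0, 0.006, 0.03], 0], [[0, 0, 0], [0.001, 0.012, 0.045], 0], [[0, 0, 0], [0.001, 0.016, 0.045], 0], [[0, 0, 0], [0.001, 0.016, 0.045], 0]]'

```text
clock: 6.1
position: [0.561, 0.1177, 0.2593]
ee_rot: [0.124, 0.992, 0.0, -0.0]
ft_force: [-0.4, 0.3, 0.9]
grip_width: 0.004
grasp_force: 0.0
```

Run:
```python
from workcell import *
from h import *
np.set_printoptions(precision=4,suppress=True)
o=get_obs();print(o["position"],o["ft_force"])
for a in np.arange(1.4,-.06,-.1):print(round(a,2),rel(o,lev(a)))
c=camera("wrist");cv2.imwrite("pics/w4.png",c["img"][:,:,::-1])
```

```text
[0.561  0.1177 0.2593] [-0.431   0.2962  0.9262]
1.4 [-0.0023  0.0015 -0.0005]
1.3 [-0.0024  0.0092  0.0005]
1.2 [-0.0024  0.0169  0.0022]
1.1 [-0.0025  0.0243  0.0046]
1.0 [-0.0026  0.0315  0.0078]
0.9 [-0.0027  0.0383  0.0117]
0.8 [-0.0027  0.0447  0.0162]
0.7 [-0.0028  0.0506  0.0214]
0.6 [-0.0028  0.0559  0.0271]
0.5 [-0.0029  0.0607  0.0334]
0.4 [-0.0029  0.0648  0.04  ]
0.3 [-0.003   0.0682  0.0471]
0.2 [-0.003   0.0709  0.0544]
0.1 [-0.003   0.0729  0.062 ]
-0.0 [-0.003   0.0741  0.0698]
```

View pics/w4.png

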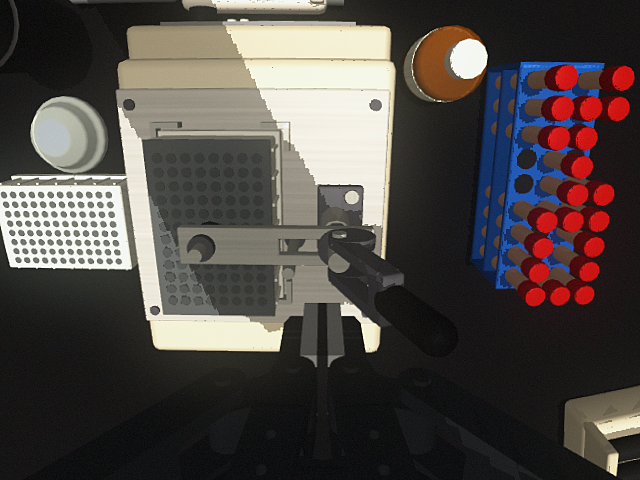

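The wrist view shows the finger (tip about 322,305) on the strap side of the lever grip (end at 430,335), in line with the lever. I'll push along the arc.

>>> jog_arm --plan '[[[0, 0, 0], [-0.002, 0.004, 0.009], 0], [[0, 0, 0], [-0.002, 0.011, 0.009], 0], [[0, 0, 0], [-0.002, 0.015, 0.01], 0], [[0, 0, 0], [-0.002, 0.021, 0.012], 0], [[0, 0, 0], [-0.002, 0.027, 0.014], 0], [[0, 0, 0], [-0.003, 0.034, 0.018], 0], [[0, 0, 0], [-0.003, 0.04, 0.022], 0]]'

```text
clock: 6.73
position: [0.5751, 0.1556, 0.2374]
ee_rot: [0.125, 0.992, 0.0, 0.0]
ft_force: [-1.5, -1.1, 4.8]
grip_width: 0.001
grasp_force: 2.3
```

Run:
```python
from workcell import *
from h import *
np.set_printoptions(precision=4,suppress=True)
o=get_obs();print(o["position"],o["ft_force"])
for a in np.arange(.9,-.06,-.1):print(round(a,2),rel(o,lev(a,.072)))
```

```text
[0.5751 0.1556 0.2374] [-1.5334 -1.1441  4.7979]
0.9 [ 0.0017 -0.0056 -0.0055]
0.8 [ 0.0017  0.0003 -0.0013]
0.7 [0.0016 0.0058 0.0034]
0.6 [0.0016 0.0108 0.0086]
0.5 [0.0016 0.0153 0.0144]
0.4 [0.0015 0.0191 0.0205]
0.3 [0.0015 0.0223 0.027 ]
0.2 [0.0015 0.0249 0.0338]
0.1 [0.0015 0.0267 0.0408]
0.0 [0.0015 0.0279 0.0479]
```

>>> jog_arm --plan '[[[0, 0, 0], [0.001, 0.006, 0.004], 0], [[0, 0, 0], [0.001, 0.011, 0.009], 0], [[0, 0, 0], [0.001, 0.015, 0.014], 0], [[0, 0, 0], [0.001, 0.019, 0.02], 0], [[0, 0, 0], [0.001, 0.022, 0.026], 0], [[0, 0, 0], [0.001, 0.025, 0.032], 0], [[0, 0, 0], [0.001, 0.027, 0.037], 0], [[0, 0, 0], [0.001, 0.028, 0.041], 0]]'

```text
clock: 7.4
position: [0.5809, 0.183, 0.1958]
ee_rot: [0.124, 0.992, 0.0, 0.0]
ft_force: [2.9, 1.0, 5.4]
grip_width: 0.002
grasp_force: 2.4
```

>>> jog_arm --plan '[[[0, 0, 0], [0, 0.001, 0.002], 0], [[0, 0, 0], [0, 0.001, 0.004], 0], [[0, 0, 0], [0, 0.001, 0.004], 0]]'

```text
clock: 7.65
position: [0.5807, 0.1834, 0.192]
ee_rot: [0.124, 0.992, 0.0, -0.0]
ft_force: [1.6, 0.9, 2.1]
grip_width: 0.001
grasp_force: 1.1
```

>>> jog_arm --plan '[[[0, 0, 0], [0, 0, 0.001], 0], [[0, 0, 0], [0, 0, 0.003], 0], [[0, 0, 0], [0, 0, 0.003], 0]]'

```text
clock: 7.9
position: [0.5807, 0.1836, 0.1894]
ee_rot: [0.124, 0.992, 0.0, 0.0]
ft_force: [0.8, 1.9, 3.8]
grip_width: 0.001
grasp_force: 1.9
```

>>> jog_arm --plan '[[[0, 0, 0], [0, 0, 0.001], 0], [[0, 0, 0], [0, 0, 0.002], 0], [[0, 0, 0], [0, 0, 0.002], 0]]'

```text
clock: 8.15
position: [0.581, 0.1837, 0.1887]
ee_rot: [0.124, 0.992, 0.001, 0.001]
ft_force: [-1.9, 1.1, 11.8]
grip_width: 0.001
grasp_force: 6.0
```

>>> jog_arm --plan '[[[0, 0, 0], [0, 0, 0.002], 0], [[0, 0, 0], [0, 0, 0.002], 0]]'

```text
clock: 8.32
position: [0.5814, 0.1837, 0.1878]
ee_rot: [0.124, 0.992, 0.001, 0.001]
ft_force: [-3.1, 0.8, 19.8]
grip_width: 0.0
grasp_force: 9.5
```

>>> jog_arm --plan '[[[0, 0, 0], [0, 0, -0.01], 0], [[0, 0, 0], [0, 0, -0.04], 0], [[0, 0, 0], [0, 0, -0.08], 0], [[0, 0, 0], [0.03, 0.03, -0.1], 0], [[0, 0, 0], [0.07, 0.06, -0.1], 0], [[0, 0, 0], [0.11, 0.09, -0.1], 0], [[0, 0, 0], [0.13, 0.12, -0.1], 0], [[0, 0, 0], [0.13, 0.12, -0.1], 0]]'

```text
clock: 8.98
position: [0.4796, 0.337, 0.2846]
ee_rot: [0.121, 0.993, 0.0, -0.002]
ft_force: [-0.1, 1.0, -0.2]
grip_width: -0.0
grasp_force: 0.0
```

Run:
```python
from workcell import *
from h import *
o=get_obs();print(o["position"],o["ft_force"])
im=[]
for n,x,y in (("top",195,160),("side",225,130)):
    c=camera(n);np.savez(n+"5.npz",**c);im.append(cv2.resize(c["img"][y:y+150,x:x+130,::-1],None,fx=3,fy=3,interpolation=cv2.INTER_CUBIC))
cv2.imwrite("pics/both5.png",np.hstack(im))
```

```text
[0.47955156 0.33703632 0.28458365] [-0.13114816  0.98623027 -0.23645895]
```

View pics/both5.png

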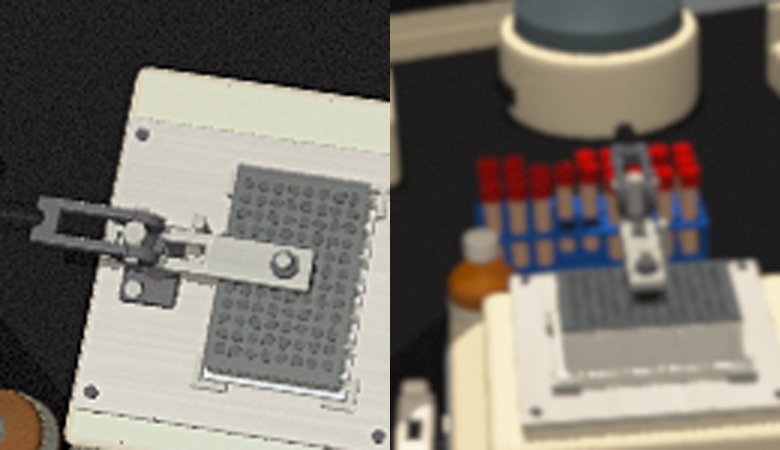

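The strap is still on its pin (nut at 285,262) and the plate is in its locators. The lever is down, with the grip end at about (624,128) in the side panel and the fork end at about (38,222) in the top panel. I'll check that it is level, then hand in.

Run:
```python
from workcell import *
from h import *
t=dict(np.load("top5.npz"));s=dict(np.load("side5.npz"))
for a in (0,.1,.2):
    f=lambda c,r,dz:proj(c,w([0,r*np.cos(a)],.1815+r*np.sin(a)+dz))
    p=f(s,.096,.006);q=f(t,.058,.006);print(a,"side tip",(p-[225,130])*3+[390,0],"top fork end",(q-[195,160])*3)
p=atz(t,(195+285/3,160+262/3),.174);d=p[:2]-post;print("nut",d,np.hypot(*d),"phi",PH-np.pi/2-np.arctan2(d[1],d[0]))
```

```text
0 side tip [621.81514217 119.73546689] top fork end [ 33.72979965 217.61987575]
0.1 side tip [621.549869   108.39530885] top fork end [ 31.67145166 215.20775612]
0.2 side tip [621.39575584  97.60288357] top fork end [ 30.63643759 212.94179136]
nut [-0.02162412 -0.0793382 ] 0.08223230896522438 phi 0.008592883622421388
```

```bash
python3 -c "
from workcell import *
print(hand_in())"
```

```text
the job is handed in; nothing more can be done
None
```

The plate is clamped: the strap is against its stop, the cam lever is fully down, the plate is still in its locators and the arm is clear; I handed the job in at about 9 s of the 51 s allowed.

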